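# Weigh a vial and stand it with the others of its length

### The arm

A 6-joint arm with a two-finger parallel gripper is mounted at the origin on the work surface. World frame = base frame: x ahead of the robot, y to its left, z up, the work surface at z = 0. Lengths are in m, angles in degrees, forces in N, time in s.
With the tool pointing down it reaches from about 0.375 to 0.75 m from the base axis. Payload 9 kg.
Tool frame: the origin (TCP) lies where the fingers leave the gripper's body, on its centre line; the fingertips stand 73 mm ahead of it and the grasp point (between the pads) lies 54 mm ahead of it (robot.tip_reach is the distance from the TCP to the fingertips, in m); z points along the fingers, y is the line along which they close (so a half turn about z gives the same grasp; the last joint's range is limited). The gripper opens to 85 mm and grips with 20 to 120 N. Pads are 22 mm wide; open, the fingers measure 114 mm over their backs; the gripper's body (76 mm by 85 mm) begins 54 mm behind the grasp point. The pads swing forward as they close: fully open they stand 13 mm farther back than shut.
Start: joints at [-76.186, 5.964, 5.575, 89.605, 0, 77.527], TCP at [0.266, -0.538, 0.304] pointing down, gripper open.
Joint ranges: [-171.21, 171.21], [-48.23, 106.86], [-62.78, 66.21], [-105.2, 120.99], [-86.42, 89.51], [-180, 180]. Speed limits (degrees/s): [127.2, 127.2, 147.25, 180, 180, 180].

### API

Orientations are given as [roll, pitch, yaw] about the fixed x, y, z axes, in that order (R = Rz(yaw) Ry(pitch) Rx(roll)).
In Python, from plant import robot gives the robot as it stands. Calls block until the motion is done:
- robot.move_pose(position, orientation): joint-space move of the TCP to a pose.
- robot.line_to(position, vel=0.15, rotation=None, guard=None): straight line of the TCP; rotation=None keeps the orientation; vel is the mean speed in m/s. With guard (N) it stops when the force on the tool has changed by that much, and returns True; else False.
- robot.goto_joints(angles): joint-space move.
- robot.set_gripper(opening): finger opening in m; the grip force is fixed at half the most; returns when the fingers have stopped.
- robot.pause(seconds).
- robot.ik(position, orientation): joint angles nearest the present ones, or None.
- robot.observe(): the state.
- robot.grab_frame(name): name is "scene" or "top" or "wrist"; returns the picture (384x512x3 uint8, blue, green, red); there is no depth.
- robot.get_calibration(name): a dict with "vertical_fov" (degrees; the focal length in pixels is half the picture's height over the tangent of half this angle, whatever the lens; pixels are square), "cx", "cy" (the principal point, pixels), "rvec" (rotation vector, rad) and "tvec" (3), from world to camera coordinates, as OpenCV has them. Camera axes: x right, y down, z forward; pixel columns grow to the right and rows downward; lengths in m; the calibration is good to about 2 mm. A picture is of the moment at which its call begins: read the wrist's pose just before it. get_calibration takes no time and is no camera call; for the wrist camera it gives the pose at the moment of the call.
A pose or a line that the arm cannot do raises robot.IKError and nothing moves.
- robot.job_done(): hands the job in, once; it reports no verdict.
The state is a dict: "time": time; "q": joint angles; "qvel": joint speeds; "joint_torque": joint torques, N m; "tool_pos": TCP position; "tcp_rot": TCP orientation; "ft_force": force on the tool from outside, world axes, zero at the start; "torque": the same for the moment, N m; "gripper_width": finger opening in m.
Only numpy, scipy, OpenCV 4.12 (cv2) and the standard library are available. Lean on these libraries where they do the work, as an engineer would, in place of code of your own. Each camera call takes 0.05 s, during which the arm holds its last target. There are 200 camera calls.

### The job

Two vials lie on the sloped wire rest. Take the longer one, stand it upright on the pan of the balance and let go so that it can be weighed for about a second, then take it again and stand it in the free ring of the rack that holds the long vials, lowering it until its foot rests on the rack's base before you let go. Leave the other vials, the jar, the beaker and the spatula where they are.

Things in the scene. Friction and masses are not known exactly. Their poses are not given: they have to be found in the camera images.
- vial_long: the longer of the two vials on the rest, the one to move; amber glass screw-cap vial, body diameter 34 mm up to 64 mm, then a shoulder to a black cap of diameter 26 mm and height 20 mm, 94 mm tall in all; origin at the centre of its foot, z along its axis to the cap. It starts lying on the rest with its axis 35 degrees above level, cap up. About 0.06 to 0.13 kg
- vial_short: the shorter of the two vials on the rest, in the other lane, to be left there; amber glass screw-cap vial, body diameter 34 mm up to 40 mm, then a shoulder to a black cap of diameter 26 mm and height 20 mm, 70 mm tall in all; origin at the centre of its foot, z along its axis to the cap
- rest: sloped wire rest, 125 by 150 mm, fixed, with two lanes along its x, 90 mm apart, each of two steel bars below the vial that rise 35 degrees towards +x; a vial's foot leans on a stop at the lower (-x) end. Lanes are only 26 mm wide, so fingers can straddle a vial. Origin under the centre of its base; foot centres at x = -35, y = +45 or -45, z = 36 mm
- balance: white bench balance, 165 by 150 mm, 36 mm high, fixed to the table, with a steel pan and, on the robot's side, a display; origin under the centre of its base
- pan (a point): centre of the top of the balance's round steel pan (diameter 110 mm, 50 mm above the table)
- rack_long: the rack of the long vials: white, fixed, 64 mm (x) by 196 mm (y); base board with its top at 6 mm and, from 32 to 38 mm, a ring plate with three bores of diameter 40 mm at y = -62, 0 and +62 mm; origin under its centre; two long (94 mm) vials stand at y = -62 and 0, the bore at y = +62 mm is free
- rack_long_free (a point): centre of the free ring of the rack of long vials, at the level of the base board's top, where the vial's foot centre must come; axes as the rack's
- rack_short: the rack of the short vials, of the same make: white, fixed, 64 mm (x) by 196 mm (y); base board with its top at 6 mm and, from 32 to 38 mm, a ring plate with three bores of diameter 40 mm at y = -62, 0 and +62 mm; origin under its centre; two short (70 mm) vials stand at y = -62 and 0, the bore at y = +62 mm is free
- stood_long1: standing in the rack of long vials at y = -62 mm; amber glass screw-cap vial, body diameter 34 mm up to 64 mm, then a shoulder to a black cap of diameter 26 mm and height 20 mm, 94 mm tall in all; origin at the centre of its foot, z along its axis to the cap
- stood_long2: standing in the rack of long vials at y = 0; amber glass screw-cap vial, body diameter 34 mm up to 64 mm, then a shoulder to a black cap of diameter 26 mm and height 20 mm, 94 mm tall in all; origin at the centre of its foot, z along its axis to the cap
- stood_short1: standing in the rack of short vials at y = -62 mm; amber glass screw-cap vial, body diameter 34 mm up to 40 mm, then a shoulder to a black cap of diameter 26 mm and height 20 mm, 70 mm tall in all; origin at the centre of its foot, z along its axis to the cap
- stood_short2: standing in the rack of short vials at y = 0; amber glass screw-cap vial, body diameter 34 mm up to 40 mm, then a shoulder to a black cap of diameter 26 mm and height 20 mm, 70 mm tall in all; origin at the centre of its foot, z along its axis to the cap
- white_jar: white jar, 66 mm across, 100 mm high; origin under its centre
- beaker: clear open beaker, 60 mm across, 70 mm high; origin under its centre
- spatula: steel spatula lying flat, 180 mm long along its x; origin at the middle
There are look-alikes about, which are no part of the job. Leave any blue look-alike of the vial_long alone. What is shaped like the balance but purple is not meant.

How it is judged (in metres and radians):
On the way, in this order (a step that is already met when the one before it is completed fails the run):
1. the long vial stands upright on the balance's pan, let go of and at rest (horizontal distance between vial_long and pan below 0.045 m and z of vial_long in the frame of pan between -0.004 and 0.004 m and angle between vial_long's own z axis and vertical below 0.1 rad and contact force between vial_long and the arm below 0.05 N and contact force between vial_long and the fingers below 0.05 N and linear speed of vial_long below 0.03 m/s), for 0.5 s.
2. the long vial's foot is down on the base of the long vials' rack, in the free ring, while still held (horizontal distance between vial_long and rack_long_free below 0.007 m and z of vial_long in the frame of rack_long_free between -0.004 and 0.004 m and angle between vial_long's own z axis and vertical below 0.1 rad and contact force between vial_long and the fingers above 0.5 N), for 0.05 s.
At the end, for the whole second after the job is handed in: The long vial stands in the free ring of the rack of long vials, its foot centre within 7 mm of the ring's centre and within 4 mm of the base board's height, upright within 0.1 rad and at rest; every other vial, the jar, the beaker and the spatula are within 30 mm of where it started (horizontal distance between vial_long and rack_long_free below 0.007 m and z of vial_long in the frame of rack_long_free between -0.004 and 0.004 m and angle between vial_long's own z axis and vertical below 0.1 rad and linear speed of vial_long below 0.02 m/s and distance of each of vial_short, stood_long1, stood_long2, stood_short1, stood_short2, white_jar, beaker, spatula from where it was at the start of the episode below 0.03 m); the robot touches nothing.
It fails at once if another vial, the jar, the beaker or the spatula was moved by more than 30 mm (distance of any of vial_short, stood_long1, stood_long2, stood_short1, stood_short2, white_jar, beaker, spatula from where it was at the start of the episode above 0.03 m).
It also fails if it takes over 56 s, if anything falls off the work surface, if the arm or the gripper's body presses on something with over 40 N, if the wrist force passes 120 N, or if a joint passes its speed limit or range.

## Working session

There is one attempt and no reset: what is moved stays moved. The work goes in short steps, each a Python script; the robot and the scene stay as the last script left them, time stands still between calls to the robot, and variables do not carry over. Pictures are saved under pics/ and viewed, on a budget of 10 in all, crops included, one or two more only if the job needs it, and the job is handed in when it is done.

```bash
mkdir -p pics; ls; python3 - <<'E'
from plant import robot
import cv2
for n in ("scene","top"):
    f=robot.grab_frame(n); cv2.imwrite(f"pics/{n}0.png",cv2.resize(f,(800,600),interpolation=cv2.INTER_CUBIC)); cv2.imwrite(f"pics/{n}_raw.png",f)
    print(n,robot.get_calibration(n))
print(robot.observe()["time"], robot.observe()["tcp_rot"])
E
```

```text
pics
scene {'vertical_fov': 54.68156019692282, 'cx': 254.79263227189065, 'cy': 185.2342909232866, 'rvec': array([ 2.02939963,  0.9425485 , -0.47001719]), 'tvec': array([-0.28904001, -0.18096988,  1.16101936])}
top {'vertical_fov': 52.860485761428016, 'cx': 253.71579021104938, 'cy': 191.6650494450172, 'rvec': array([ 2.1430921 , -2.15098978,  0.15464984]), 'tvec': array([-0.03288963,  0.47473643,  0.84221096])}
0.1 [-1.79932880e+02 -1.36435083e-02  2.62882762e+01]
```

View pics/scene0.png

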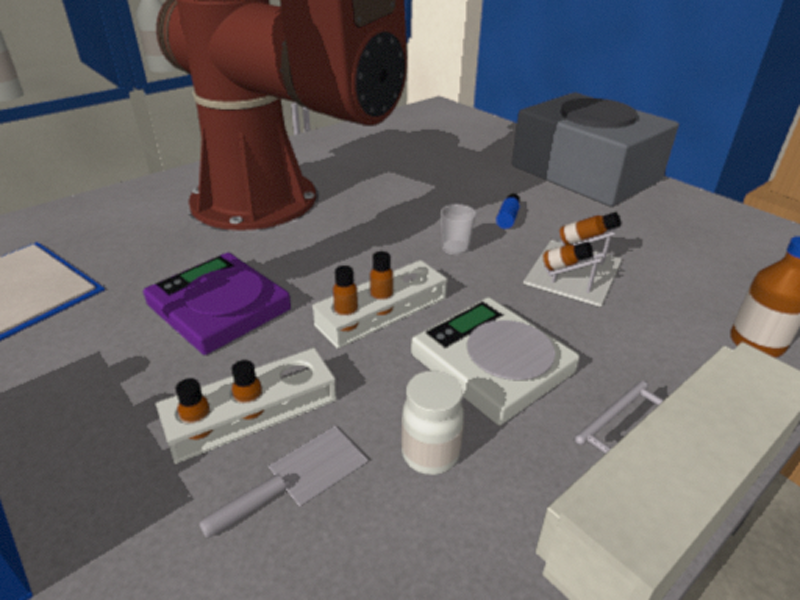

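View pics/top0.png

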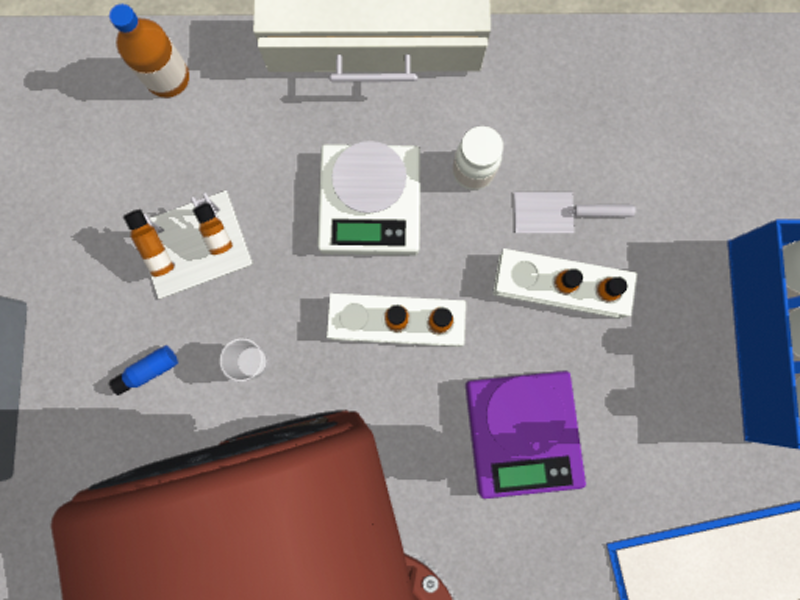

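The scene view shows the rest with the long vial in its rear/left lane. In the top view the long vial's foot is at about (163,272) and its cap at (135,218). The pan is at (370,177). The racks are at (397,320) and (566,283). The middle rack's vials look taller, so I'll check their heights by triangulating the caps.

```bash
cat > h.py <<'E'
import numpy as np, cv2
from scipy.spatial.transform import Rotation as R
def cam(c):
    f=192/np.tan(np.radians(c["vertical_fov"])/2)
    return np.array([[f,0,c["cx"]],[0,f,c["cy"]],[0,0,1]]),cv2.Rodrigues(np.array(c["rvec"]))[0],np.array(c["tvec"])
def ray(c,p):
    K,Q,t=cam(c); return -Q.T@t, Q.T@np.linalg.solve(K,[p[0],p[1],1.])
def onz(c,p,z):
    o,d=ray(c,p); return o+d*(z-o[2])/d[2]
def tri(c1,p1,c2,p2):
    (o1,d1),(o2,d2)=ray(c1,p1),ray(c2,p2)
    s=np.linalg.lstsq(np.c_[d1,-d2],o2-o1,rcond=None)[0]
    a,b=o1+s[0]*d1,o2+s[1]*d2
    return (a+b)/2,np.linalg.norm(a-b)
def proj(c,P):
    K,Q,t=cam(c); q=K@(Q@np.array(P,float)+t); return q[:2]/q[2]
E
python3 - <<'E'
from h import *
from plant import robot
np.set_printoptions(precision=4,suppress=True)
ct,cs=robot.get_calibration("top"),robot.get_calibration("scene"); k=1.5625
for n,a,b in [("mid rack caps",(397,312),(381,260)),("mid2",(441,315),(344,274)),("front rack",(570,278),(243,368)),("f2",(615,286),(189,387)),
              ("pan",(370,177),(512,349)),("longcaptip",(133,212),(617,221)),("shortcaptip",(203,208),(590,252))]:
    print(n,*tri(ct,np.array(a)/k,cs,np.array(b)/k))
im=cv2.imread("pics/top_raw.png"); hsv=cv2.cvtColor(im,cv2.COLOR_BGR2HSV)
w=((hsv[...,1]<40)&(hsv[...,2]>190)).astype(np.uint8)
for n,(x0,y0,x1,y1),z in [("mid",(320,285,475,355),.038),("front",(490,240,645,325),.038),("balance",(310,135,425,260),.036)]:
    m=np.zeros_like(w); s=np.s_[int(y0/k):int(y1/k),int(x0/k):int(x1/k)]; m[s]=w[s]
    c=max(cv2.findContours(m,cv2.RETR_EXTERNAL,cv2.CHAIN_APPROX_NONE)[0],key=cv2.contourArea)
    B=cv2.boxPoints(cv2.minAreaRect(c)); P=np.array([onz(ct,b,z) for b in B])[:,:2]
    print(n,(B*k).round().tolist(),P.tolist(),"c",P.mean(0),"sides",[np.linalg.norm(P[i]-P[i-1]) for i in range(4)])
print("midbore",onz(ct,np.array((353.5,317))/k,.038),"frontbore",onz(ct,np.array((525,275))/k,.038))
print("pan",onz(ct,np.array((370,177))/k,.05))
# long vial axis: amber/white/black pixels' axis
foot=onz(ct,np.array((163,272))/k,.036); cap=onz(ct,np.array((133,212))/k,.090)
print(foot,cap,np.linalg.norm((cap-foot)[:2]),.094*np.cos(np.radians(35)),np.degrees(np.arctan2(*(cap-foot)[1::-1])))
sf=onz(ct,np.array((224,250))/k,.036); sc=onz(ct,np.array((201,207))/k,.076)
print(sf,sc,np.degrees(np.arctan2(*(sc-sf)[1::-1])),np.linalg.norm(sf-foot))
E
```

```text
mid rack caps [ 0.4489 -0.0353  0.0936] 5.7386135914235415e-05
mid2 [ 0.4443 -0.0951  0.0936] 0.0012693936297922487
front rack [ 0.4982 -0.2782  0.0711] 0.0021791704121750383
f2 [ 0.487  -0.3394  0.0716] 0.00013753058809700595
pan [0.6572 0.0054 0.0464] 0.004609047976775093
longcaptip [0.5916 0.3321 0.0866] 0.000222567217006211
shortcaptip [0.6041 0.2422 0.0698] 0.005144816164810518
mid [[326.0, 338.0], [329.0, 292.0], [466.0, 299.0], [464.0, 346.0]] [[0.41843770679854053, 0.0658113297469616], [0.4852610717689096, 0.06309789984201897], [0.4737565918765053, -0.13570851487977412], [0.40717545873448335, -0.13082884732930072]] c [ 0.4462 -0.0344] sides [np.float64(0.1969624265489237), np.float64(0.0668784330544024), np.float64(0.19913900570236942), np.float64(0.06675970675399046)]
front [[494.0, 294.0], [503.0, 247.0], [638.0, 272.0], [629.0, 318.0]] [[0.48192498557297514, -0.17656483334350456], [0.550705863813519, -0.19078666951026726], [0.5134719747510086, -0.3860129738501775], [0.4455058956528345, -0.36971110331759366]] c [ 0.4979 -0.2808] sides [np.float64(0.1965498199325428), np.float64(0.07023581590253485), np.float64(0.1987452449769267), np.float64(0.06989376861237619)]
balance [[319.0, 141.0], [419.0, 141.0], [419.0, 250.0], [319.0, 250.0]] [[0.7165147416159384, 0.08147580209111605], [0.7159605377686241, -0.06913986910170944], [0.5475200319062216, -0.06762919083752461], [0.5480594491717713, 0.07899387042467537]] c [0.632  0.0059] sides [np.float64(0.16847357518984024), np.float64(0.15061669081071227), np.float64(0.16844728007302448), np.float64(0.14662405350038998)]
midbore [0.4488 0.0273 0.038 ] frontbore [ 0.5093 -0.2217  0.038 ]
pan [0.6542 0.0035 0.05  ]
[0.5161 0.3057 0.036 ] [0.5905 0.3305 0.09  ] 0.07845570256388247 0.07700029216316523 18.423630979948534
[0.5486 0.2179 0.036 ] [0.6016 0.2411 0.076 ] 23.58673840575383 0.09356617383014156
```

```bash
cat >> h.py <<'E'
GR=0.054
def tool(tilt,phi,flip=1):
    """rotation: tool z points down, tilted by `tilt` deg towards heading phi (deg); y horizontal"""
    p=np.radians(phi);t=np.radians(tilt)
    z=np.array([np.sin(t)*np.cos(p),np.sin(t)*np.sin(p),-np.cos(t)]); y=flip*np.array([-np.sin(p),np.cos(p),0])
    return R.from_matrix(np.c_[np.cross(y,z),y,z])
def pose(G,rot): return np.array(G)-rot.as_matrix()[:,2]*GR, rot.as_euler("xyz",degrees=True)
H=20.; hv=np.array([np.cos(np.radians(H)),np.sin(np.radians(H)),0]); U=hv*np.cos(np.radians(35))+np.array([0,0,np.sin(np.radians(35))])
E
python3 - <<'E'
from h import *
from plant import robot
np.set_printoptions(precision=0,suppress=True)
foot=np.array([.5161,.3057,.036]); G=foot+.054*U
def t(G,rot):
    p,o=pose(G,rot); return robot.ik(list(p),list(o))
for f in (1,-1):
  for a in range(-10,56,5):
    q=t(G,tool(-a,H,f)); q2=t(G+[0,0,.12],tool(-a,H,f))
    if q is None: print(f,a,"no pick"); continue
    pan=[ph for ph in range(-90,181,15) if t([.65,.005,.05+.056],tool(55-a,ph,f)) is not None and t([.65,.005,.05+.12],tool(55-a,ph,f)) is not None]
    rk=[ph for ph in range(-180,181,15) if t([.449,.028,.006+.056],tool(55-a,ph,f)) is not None and t([.449,.028,.006+.17],tool(55-a,ph,f)) is not None]
    print(f,a,np.array(q),q2 is not None,"pan",pan,"rack",rk)
E
```

```text
1 -10 [ 18.   4. -16.  60.   0.  -2.] True pan [-90, -75, -60, -45, 30, 45, 60, 75, 90] rack [-120, -105, -90, -75, -60, 45, 60, 75, 90, 105]
1 -5 [18. 10. -9. 66.  0. -2.] True pan [-90, -75, -60, -45, -30, 30, 45, 60, 75, 90] rack [-120, -105, -90, -75, -60, 60, 75, 90, 105]
1 0 [18. 16. -2. 72.  0. -2.] True pan [-90, -75, -60, -45, -30, 30, 45, 60, 75, 90] rack [-135, -120, -105, -90, -75, -60, 60, 75, 90, 105, 120]
1 5 [18. 22.  5. 78. -0. -2.] True pan [-90, -75, -60, -45, -30, -15, 15, 30, 45, 60, 75, 90, 105] rack [-150, -135, -120, -105, -90, -75, -60, 60, 75, 90, 105, 120, 135]
1 10 [18. 29. 13. 84. -0. -2.] True pan [-90, -75, -60, -45, -30, -15, 0, 15, 30, 45, 60, 75, 90, 105] rack [-180, -165, -150, -135, -120, -105, -90, -75, -60, 60, 75, 90, 105, 120, 135, 150, 165, 180]
1 15 [18. 36. 21. 90. -0. -1.] True pan [-90, -75, -60, -45, -30, -15, 0, 15, 30, 45, 60, 75, 90, 105, 120] rack [-180, -165, -150, -135, -120, -105, -90, -75, -60, 60, 75, 90, 105, 120, 135, 150, 165, 180]
1 20 [19. 43. 30. 97. -1. -1.] True pan [-90, -75, -60, -45, -30, -15, 0, 15, 30, 45, 60, 75, 90
[... 1749 characters left out ...]
60, -45, -30, -15, 0, 15, 30, 45, 60, 75, 90, 105, 120] rack [-180, -165, -150, -135, -120, -105, -90, -75, -60, 45, 60, 75, 90, 105, 120, 135, 150, 165, 180]
-1 25 [ 19.  51.  40. 104.  -1. 179.] True pan [-90, -75, -60, -45, -30, -15, 0, 15, 30, 45, 60, 75, 90, 105, 120, 135, 150] rack [-180, -165, -150, -135, -120, -105, -90, -75, -60, 45, 60, 75, 90, 105, 120, 135, 150, 165, 180]
-1 30 [ 19.  60.  52. 112.  -1. 179.] False pan [-90, -75, -60, -45, -30, -15, 0, 15, 30, 45, 60, 75, 90, 105, 120, 135, 150, 165, 180] rack [-180, -165, -150, -135, -120, -105, -90, -75, -60, -45, 45, 60, 75, 90, 105, 120, 135, 150, 165, 180]
-1 35 no pick
-1 40 no pick
-1 45 no pick
-1 50 no pick
-1 55 no pick
```

```bash
python3 - <<'E'
from h import *
from plant import robot
np.set_printoptions(precision=4,suppress=True)
import pickle
c={}
for n,G,rot in [("rk",[.449,.028,.22],tool(0,-90,1)),("rest",[.545,.315,.24],tool(0,H,1))]:
    p,o=pose(G,rot); robot.move_pose(list(p),list(o)); robot.pause(.3)
    c[n]=robot.get_calibration("wrist"); f=robot.grab_frame("wrist")
    cv2.imwrite(f"pics/w_{n}.png",f)
    K,Q,t=cam(c[n]); print(n,robot.observe()["time"],"cam at",-Q.T@t,"looks",Q[2])
    print("expected px", proj(c[n],[.4488,.0273,.038]) if n=="rk" else (proj(c[n],[.5161,.3057,.036]),proj(c[n],np.array([.5161,.3057,.036])+.094*U)))
pickle.dump(c,open("c.pkl","wb"))
a=np.hstack([cv2.imread("pics/w_rk.png"),cv2.imread("pics/w_rest.png")]); cv2.imwrite("pics/w1.png",cv2.resize(a,(800,300),interpolation=cv2.INTER_AREA))
E
```

```text
rk 2.5833 cam at [0.4488 0.1047 0.3448] looks [-0.001  -0.3067 -0.9518]
expected px [251.5235 172.5066]
rest 4.175 cam at [0.471  0.2861 0.365 ] looks [ 0.2879  0.1041 -0.952 ]
expected px (array([253.9817, 143.314 ]), array([254.3647, 226.2996]))
```

View pics/w1.png

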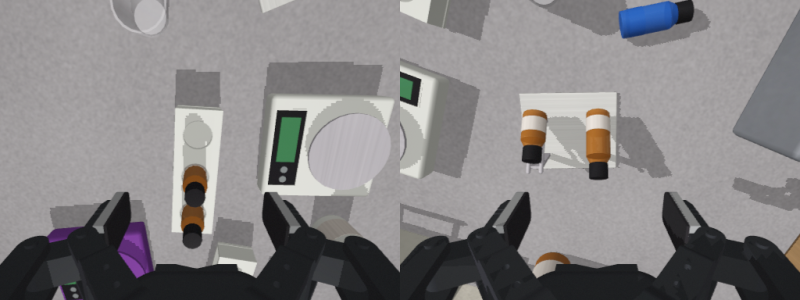

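The left half shows the free ring at about (197,135), which is (252,173) in raw pixels, matching the prediction. The right half shows the long vial from (198,109) to (198,179), also close to the prediction. I'll check both numerically with masks.

```bash
python3 - <<'E'
from h import *
import pickle
np.set_printoptions(precision=4,suppress=True)
c=pickle.load(open("c.pkl","rb"))
im=cv2.imread("pics/w_rest.png"); hsv=cv2.cvtColor(im,cv2.COLOR_BGR2HSV)
am=(hsv[...,1]>130)&(hsv[...,0]<20)&(hsv[...,2]>60)
bk=(hsv[...,2]<60)
for n,m,(y0,y1,x0,x1),hz in [("body",am,(135,205,225,290),.036+.045*.574),("cap",bk,(200,240,230,280),.036+.084*.574),("short body",am,(135,200,150,195),None)]:
    q=np.zeros(m.shape,bool); q[y0:y1,x0:x1]=m[y0:y1,x0:x1]
    v,u=np.nonzero(q); print(n,"rows",v.min(),v.max(),"cols",u.min(),u.max(),"mid by row",[(r,(u[v==r].min()+u[v==r].max())/2) for r in range(v.min(),v.max()+1,8)])
    if hz: print(onz(c["rest"],((u.min()+u.max())/2,(v.min()+v.max())/2),hz))
im=cv2.imread("pics/w_rk.png"); hsv=cv2.cvtColor(im,cv2.COLOR_BGR2HSV); g=hsv[...,2]
for r in (150,155,190,195,200):
    l=np.nonzero((g[r,200:310]>195)&(hsv[r,200:310,1]<45))[0]+200; print(r,l.min(),l.max(),[onz(c["rk"],(x,r),.038)[:2] for x in (l.min()-.5,l.max()+.5)])
print("col edges",[(x,np.nonzero(g[120:180,x]>195)[0].min()+120) for x in (235,250,270)])
b=cv2.GaussianBlur(g,(3,3),0)
ci=cv2.HoughCircles(cv2.resize(b[135:215,215:290],None,fx=4,fy=4,interpolation=cv2.INTER_CUBIC),cv2.HOUGH_GRADIENT,1,60,param1=80,param2=15,minRadius=50,maxRadius=100)
for k in (ci[0] if ci is not None else []): p=(k[0]/4+215,k[1]/4+135); print("circ",p,k[2]/4,onz(c["rk"],p,.038))
cv2.imwrite("pics/w2.png",np.hstack([cv2.resize(im[130:215,205:300],None,fx=4,fy=4),cv2.resize(cv2.imread("pics/w_rest.png")[125:210,215:310],None,fx=4,fy=4)]))
E
```

```text
Traceback (most recent call last):
ValueError: zero-size array to reduction operation minimum which has no identity
```

```bash
python3 - <<'E'
from h import *
import pickle
np.set_printoptions(precision=4,suppress=True)
c=pickle.load(open("c.pkl","rb"))
im=cv2.imread("pics/w_rest.png"); hsv=cv2.cvtColor(im,cv2.COLOR_BGR2HSV)
am=(hsv[...,1]>130)&(hsv[...,0]<20)&(hsv[...,2]>60)
bk=(hsv[...,2]<60)
for n,m,(y0,y1,x0,x1),hz in [("body",am,(130,205,225,290),.036+.040*.574),("cap",bk,(200,240,230,280),.036+.084*.574)]:
    q=np.zeros(m.shape,bool); q[y0:y1,x0:x1]=m[y0:y1,x0:x1]
    v,u=np.nonzero(q); print(n,"rows",v.min(),v.max(),"cols",u.min(),u.max(),"mid by row",[(r,(u[v==r].min()+u[v==r].max())/2) for r in range(v.min(),v.max()+1,8) if (v==r).any()])
    print(onz(c["rest"],((u.min()+u.max())/2,(v.min()+v.max())/2),hz))
im=cv2.imread("pics/w_rk.png"); hsv=cv2.cvtColor(im,cv2.COLOR_BGR2HSV); g=hsv[...,2]
for r in (150,155,190,195,200):
    l=np.nonzero((g[r,200:310]>185)&(hsv[r,200:310,1]<45))[0]+200
    if len(l): print(r,l.min(),l.max(),[onz(c["rk"],(x,r),.038)[:2] for x in (l.min()-.5,l.max()+.5)])
b=cv2.GaussianBlur(g,(3,3),0)
ci=cv2.HoughCircles(cv2.resize(b[135:215,215:290],None,fx=4,fy=4,interpolation=cv2.INTER_CUBIC),cv2.HOUGH_GRADIENT,1,60,param1=80,param2=15,minRadius=50,maxRadius=100)
for k in (ci[0] if ci is not None else []): p=(k[0]/4+215,k[1]/4+135); print("circ",p,k[2]/4,onz(c["rk"],p,.038))
cv2.imwrite("pics/w2.png",np.hstack([cv2.resize(im[130:215,205:300],None,fx=4,fy=4),cv2.resize(cv2.imread("pics/w_rest.png")[125:210,215:310],None,fx=4,fy=4)]))
E
```

```text
body rows 139 204 cols 239 268 mid by row [(139, np.float64(253.5)), (147, np.float64(252.5)), (171, np.float64(253.0)), (179, np.float64(253.0)), (187, np.float64(253.0)), (195, np.float64(253.5)), (203, np.float64(253.5))]
[0.5415 0.3142 0.059 ]
cap rows 207 229 cols 242 265 mid by row [(207, np.float64(255.5)), (215, np.float64(253.5)), (223, np.float64(254.0))]
[0.5824 0.3289 0.0842]
150 224 284 [array([0.4193, 0.0517]), array([0.4836, 0.0517])]
155 224 284 [array([0.4191, 0.0464]), array([0.4837, 0.0464])]
190 222 281 [array([0.4158, 0.0075]), array([0.4818, 0.0075])]
195 223 280 [array([0.4167, 0.0017]), array([0.4808, 0.0017])]
200 223 280 [array([ 0.4165, -0.0041]), array([ 0.481 , -0.0042])]
```

View pics/w2.png

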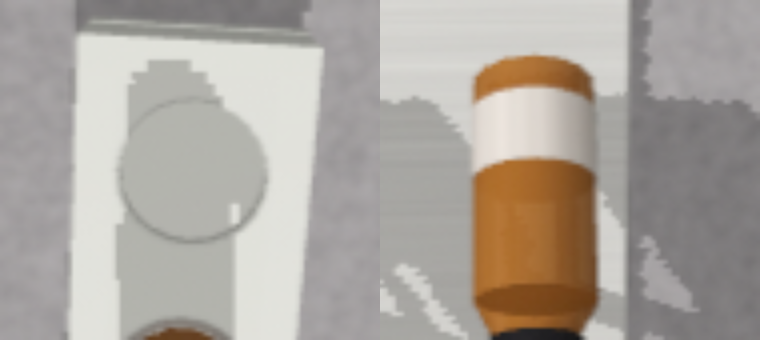

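The bore in the crop spans 118–268 by 95–242, so its centre is at raw (253.3,172.1) and the free ring is at about (0.4506, 0.0277). The vial is clearly resolved with a heading of about 20°. Next is the pick.

```bash
python3 - <<'E'
from h import *
from plant import robot
import pickle
np.set_printoptions(precision=4,suppress=True)
c=pickle.load(open("c.pkl","rb"))["rest"]
foot=np.array([.5161,.3057,.036]); n=-hv*np.sin(np.radians(35))+np.array([0,0,np.cos(np.radians(35))])
lat=np.array([-hv[1],hv[0],0])
print("cols",proj(c,foot+.04*U),proj(c,foot+.04*U+.002*lat))
foot=foot+lat*(lat@(np.array([.5415,.3142,0])-foot))
ra=lambda f:(proj(c,f+.017*n)[1],proj(c,f+.094*U-.013*n)[1])
r0=np.array(ra(foot)); g=np.array(ra(foot+.001*hv))-r0
d=(np.array([138.8,229.5])-r0)/g; print("row pred",r0,"shift mm",d)
foot=foot+hv*np.clip(d.mean(),-6,6)*.001; print("foot",foot)
G=foot+.055*U; rot=tool(-20,H,1); p,o=pose(G,rot); z=rot.as_matrix()[:,2]
pre=p-z*.11
robot.move_pose(list(pre),list(o)); print(robot.line_to(list(p),vel=.1,guard=8))
robot.set_gripper(.0); s=robot.observe(); print(s["time"],s["gripper_width"],s["tool_pos"]-p,s["ft_force"])
robot.line_to(list(p+[0,0,.10]),vel=.12); s=robot.observe(); print(s["time"],s["gripper_width"],s["ft_force"])
f=robot.grab_frame("scene"); cv2.imwrite("pics/s1.png",cv2.resize(f[60:260,300:500],None,fx=3,fy=3))
E
```

```text
cols [254.1365 176.8475] [255.9854 176.8444]
row pred [136.1043 228.5052] shift mm [2.8498 1.1663]
foot [0.5182 0.3057 0.036 ]
False
6.925 0.03247804275704384 [0.0001 0.0002 0.0003] [-0.1644  0.6461  3.25  ]
7.9083 0.03225486043136886 [-0.6397  0.4543 -1.6226]
```

View pics/s1.png

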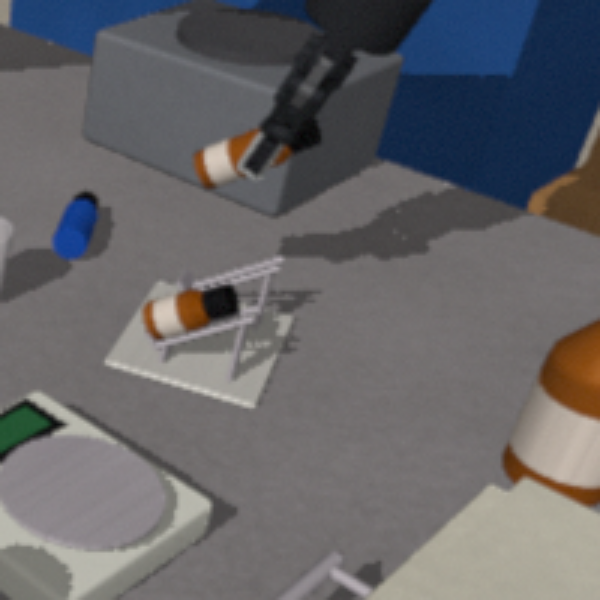

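The vial is held and lifted, with the short vial undisturbed. Next I'll bring it upright above the pan and check its tilt.

```bash
python3 - <<'E'
from h import *
from plant import robot
np.set_printoptions(precision=4,suppress=True)
rot=tool(35,-80,1); G=np.array([.652,.005,.05+.055+.05]); p,o=pose(G+[0,0,.05],rot)
robot.move_pose(list(p),list(o)); robot.line_to(list(pose(G,rot)[0]),vel=.1); robot.pause(.3)
s=robot.observe(); print(s["time"],s["gripper_width"],s["tool_pos"]-pose(G,rot)[0],s["ft_force"],s["q"])
cs,ct=robot.get_calibration("scene"),robot.get_calibration("top")
fs,ft=robot.grab_frame("scene"),robot.grab_frame("top")
print("exp scene foot/cap",proj(cs,G-[0,0,.055]),proj(cs,G+[0,0,.039]),"top",proj(ct,G-[0,0,.055]),proj(ct,G+[0,0,.039]))
u,v=proj(cs,G).astype(int); a=cv2.resize(fs[v-70:v+70,u-65:u+65],(390,420),interpolation=cv2.INTER_CUBIC); print("scene crop org",u-65,v-70)
u,v=proj(ct,G).astype(int); y0=max(v-70,0); b=cv2.resize(ft[y0:y0+140,u-65:u+65],(390,420),interpolation=cv2.INTER_CUBIC); print("top org",u-65,y0)
cv2.imwrite("pics/p1.png",np.hstack([a,b]))
E
```

```text
10.2167 0.03237713211812453 [0.0003 0.     0.0007] [-0.4452  0.3428 -1.2865] [  3.3037  13.2266  -1.6499  70.4015 -34.7279  81.8442]
exp scene foot/cap [327.7421 201.0697] [334.4041 158.9105] top [235.1122 106.3125] [232.7842  88.6456]
scene crop org 266 107
top org 168 26
```

View pics/p1.png

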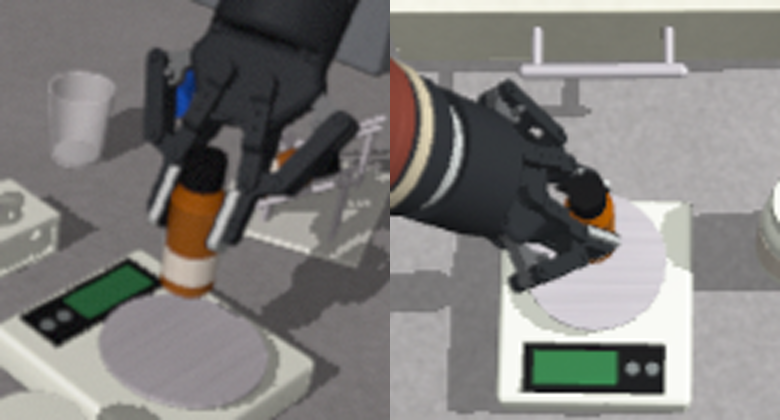

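In the scene crop the foot is at (188,292) and the cap at (205,152). Both match the upright prediction within 1–3 px, so I'll lower with a guard, release and wait.

```bash
python3 - <<'E'
from h import *
from plant import robot
np.set_printoptions(precision=4,suppress=True)
rot=tool(35,-80,1); z=rot.as_matrix()[:,2]
G=np.array([.652,.005,.05+.055]); p,o=pose(G,rot)
robot.line_to(list(p+[0,0,.012]),vel=.08)
print("contact",robot.line_to(list(p-[0,0,.008]),vel=.012,guard=2.5)); s=robot.observe(); print(s["time"],"dz mm",1e3*(s["tool_pos"]-p),s["ft_force"])
pr=np.array(s["tool_pos"]); np.save("rel.npy",pr)
robot.set_gripper(.06); robot.pause(.2)
robot.line_to(list(pr-z*.06),vel=.1); robot.pause(.9)
s=robot.observe(); print(s["time"],s["ft_force"])
ct=robot.get_calibration("top"); cs=robot.get_calibration("scene"); ft,fs=robot.grab_frame("top"),robot.grab_frame("scene")
F=np.array([.652,.005,.05]); print("exp top cap",proj(ct,F+[0,0,.094]),"scene foot/cap",proj(cs,F),proj(cs,F+[0,0,.094]))
a=cv2.resize(fs[130:270,260:390],(390,420),interpolation=cv2.INTER_CUBIC); b=cv2.resize(ft[26:166,168:298],(390,420),interpolation=cv2.INTER_CUBIC)
cv2.imwrite("pics/p2.png",np.hstack([a,b]))
E
```

```text
contact True
11.9667 dz mm [-0.0042 -0.0758 -0.2805] [-0.185   0.894   4.3162]
14.2083 [ 0.2067 -0.1019 -0.4088]
exp top cap [234.0905  98.559 ] scene foot/cap [324.6057 220.918 ] [330.726  182.1868]
```

View pics/p2.png

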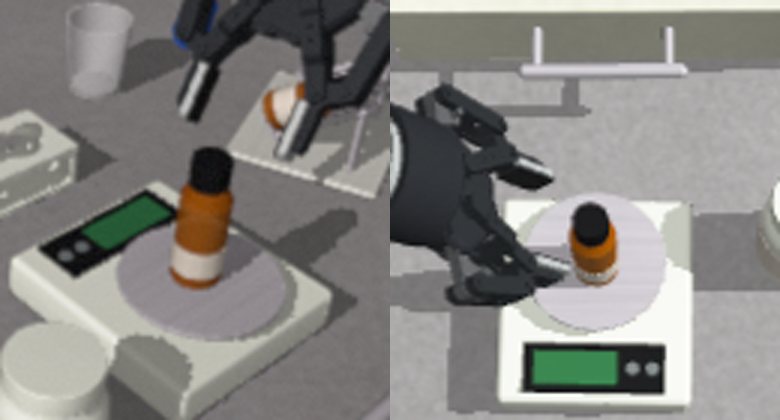

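The vial stands upright and free on the pan, with its cap at (235,98.7) raw against (234.1,98.6) predicted. I'll measure its cap with a mask, regrasp, and hover over the ring.

```bash
python3 - <<'E'
from h import *
from plant import robot
np.set_printoptions(precision=4,suppress=True)
ct=robot.get_calibration("top")
def capc(z):
    f=robot.grab_frame("top"); m=(f.max(2)<70).astype(np.uint8); q=np.zeros_like(m); q[90:122,224:246]=m[90:122,224:246]
    k=max(cv2.findContours(q,cv2.RETR_EXTERNAL,cv2.CHAIN_APPROX_NONE)[0],key=cv2.contourArea); x,y,w,h=cv2.boundingRect(k)
    print("cap box",x,y,w,h); p=(x+(w-1)/2,y+(w-1)/2); return onz(ct,p,z)   # top disc: upper w rows
C=capc(.144); print("vial at",C)
rot=tool(35,-80,1); z=rot.as_matrix()[:,2]; o=rot.as_euler("xyz",degrees=True); p=np.load("rel.npy")
robot.line_to(list(p),vel=.1); robot.set_gripper(0.); robot.pause(.1)
s=robot.observe(); print(s["time"],s["gripper_width"],1e3*(s["tool_pos"]-p),s["ft_force"])
robot.line_to(list(p+[0,0,.06]),vel=.12)
off=p-np.array([.652,.005,.05])   # TCP minus foot, nominal
T=np.array([.4506,.0277,.006])
robot.line_to(list(T+off+[0,0,.075]),vel=.15); robot.pause(.3)
s=robot.observe(); print(s["time"],s["ft_force"])
F=T+[0,0,.075]; ft,fs=robot.grab_frame("top"),robot.grab_frame("scene"); cs=robot.get_calibration("scene")
print("exp top cap",proj(ct,F+[0,0,.094]),"scene foot,cap",proj(cs,F),proj(cs,F+[0,0,.094]),"bore top/scene",proj(ct,[*T[:2],.038]),proj(cs,[*T[:2],.038]))
a=cv2.resize(fs[90:230,190:320],(390,420),interpolation=cv2.INTER_CUBIC); b=cv2.resize(ft[120:260,165:295],(390,420),interpolation=cv2.INTER_CUBIC)
cv2.imwrite("pics/r1.png",np.hstack([a,b]))
E
```

```text
cap box 229 94 12 14
vial at [0.65   0.0042 0.144 ]
15.5667 0.03245119271056811 [0.481  0.2247 1.0066] [-1.1281  1.5634  5.3981]
18.0333 [ 0.1084 -0.5464  0.0698]
exp top cap [220.9337 193.6873] scene foot,cap [265.698  161.7671] [266.8435 124.6509] bore top/scene [226.0487 202.083 ] [265.222  177.1914]
```

View pics/r1.png

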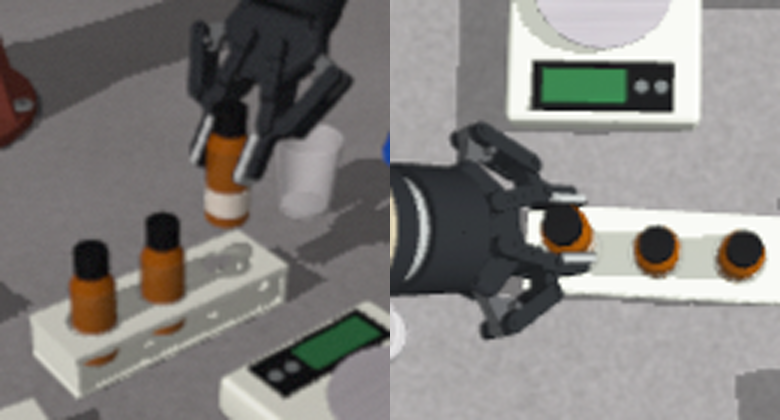

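The held vial is upright over the rack, with its foot at (227,222) in the crop and raw (265.7,164) as expected. The bore in the scene view looks about 3 px right of the prediction. I'll overlay the predicted ring on the earlier clear pictures to settle it.

```bash
python3 - <<'E'
from h import *
from plant import robot
T=np.array([.4506,.0277]); yv=np.array([.05,1])/np.hypot(.05,1)
out=[]
for n,f,w in (("scene","pics/scene_raw.png",(235,150,60)),("top","pics/top_raw.png",(205,175,60))):
    c=robot.get_calibration(n); x,y,s=w; im=cv2.resize(cv2.imread(f)[y:y+s,x:x+s],(400,400),interpolation=cv2.INTER_CUBIC); k=400/s
    for i,col in ((0,(0,0,255)),(1,(255,0,0))):
        P=T-yv*.062*i; r,z=(.020,.038) if i==0 else (.013,.100)
        pts=np.array([(proj(c,[P[0]+r*np.cos(a),P[1]+r*np.sin(a),z])-[x,y]+.5)*k for a in np.linspace(0,6.283,60)]).astype(np.int32)
        cv2.polylines(im,[pts],True,col,1)
    out.append(im)
cv2.imwrite("pics/ov.png",np.hstack(out))
E
```

```text
(no output)
```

View pics/ov.png

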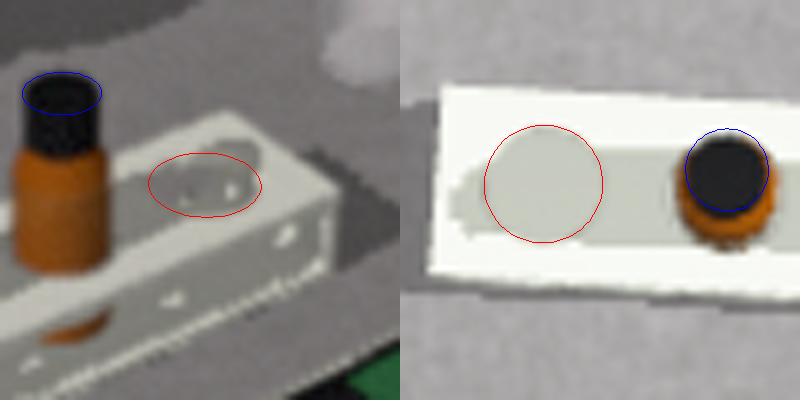

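The overlay agrees with the bore in the top view and with the neighbouring cap in both. The apparent scene offset was a shadow edge. Lowering with a guard.

```bash
python3 - <<'E'
from h import *
from plant import robot
np.set_printoptions(precision=4,suppress=True)
off=np.load("rel.npy")-np.array([.652,.005,.05]); T=np.array([.4505,.0277,.006]); p=T+off
robot.line_to(list(p+[0,0,.040]),vel=.1)
hit=robot.line_to(list(p+[0,0,.006]),vel=.03,guard=3); s=robot.observe(); print("ring phase",hit,1e3*(s["tool_pos"]-p),s["ft_force"])
if not hit:
    hit=robot.line_to(list(p-[0,0,.006]),vel=.012,guard=3); s=robot.observe(); print("base",hit,1e3*(s["tool_pos"]-p),s["ft_force"],s["torque"],s["time"])
    robot.pause(.2); s=robot.observe(); print(1e3*(s["tool_pos"]-p),s["ft_force"],s["gripper_width"])
E
```

```text
ring phase False [0.167  0.0108 6.2495] [ 0.4653  0.816  -1.1016]
base True [ 0.0442 -0.0504  0.9613] [-0.5999  0.0686  3.4666] [0.2988 0.0949 0.0239] 20.475
[ 0.0195 -0.0266  0.9232] [-0.3244  1.7915  5.4528] 0.03230057815235782
```

The ring was passed freely and the base contact came at the expected height. Release, retreat, check.

```bash
python3 - <<'E'
from h import *
from plant import robot
np.set_printoptions(precision=4,suppress=True)
z=tool(35,-80,1).as_matrix()[:,2]; pr=np.array(robot.observe()["tool_pos"])
robot.set_gripper(.06); robot.pause(.2); robot.line_to(list(pr-z*.08),vel=.1); robot.line_to(list(pr-z*.08+[0,0.05,.12]),vel=.15); robot.pause(.4)
s=robot.observe(); print(s["time"],s["ft_force"])
ct,cs=robot.get_calibration("top"),robot.get_calibration("scene"); ft,fs=robot.grab_frame("top"),robot.grab_frame("scene")
P=np.array([.4505,.0277,.1]); print("exp top",proj(ct,P),"scene",proj(cs,P))
cv2.imwrite("pics/e1.png",np.hstack([cv2.resize(fs,(440,330),interpolation=cv2.INTER_AREA),cv2.resize(ft[150:240,190:280],(330,330),interpolation=cv2.INTER_CUBIC)]))
E
```

```text
23.6333 [ 0.2694 -0.7222 -0.3555]
exp top [223.9463 198.6801] scene [265.888  154.6395]
```

View pics/e1.png

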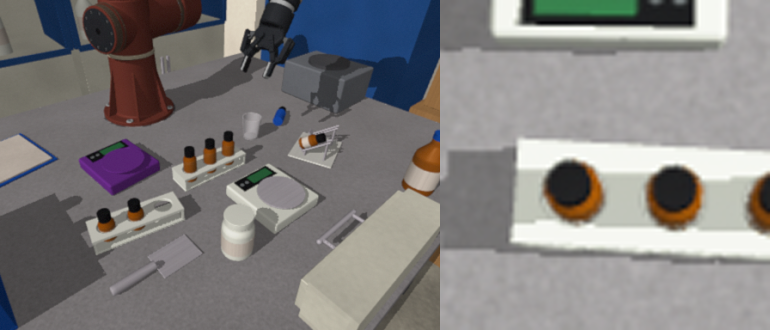

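The vial stands in line with its two neighbours. Its cap is at crop (570,182), raw (225.5,199.6), about 1 px from the prediction. Everything else is in place and the gripper is clear.

```bash
python3 -c "
from plant import robot
robot.job_done(); print(robot.observe()['time'])"
```

```text
the job is handed in; nothing more can be done
the job is handed in; nothing more can be done
```

The long vial now stands in the free ring of the long vials' rack, and the job is handed in. The robot's clock was at 23.6 s at my last check. `job_done` reports no verdict, so success rests on the checks below.

- **Pick:** I gripped the long vial with a tilted grasp and lifted it off the rest. The gripper width held at about 32 mm, and the short vial was not disturbed.
- **Weighing:** I turned it upright and lowered it onto the pan until contact. It then stood released and free for more than a second. The cap was about 1 px from its predicted position in the top view.
- **Rack:** I took it again and lowered it through the ring without touching. Base contact came at the expected height, within about 0.1 mm allowing for the regrasp being 1 mm higher. I held it there for 0.2 s before letting go.
- **Final picture:** the cap was about 1–2 px (2–3 mm) from where the ring centre puts it, and the vial was upright and in line with its neighbours. By eye, nothing else had moved. The gripper was clear, with tool force under 1 N.

**Disagreements:**
- In the scene view the ring first looked about 3 px off its predicted position. The overlay showed this was a shadow edge.
- The cap measurement from the top camera differed by about 2 mm from the vial position implied by the arm. That is within the calibration's accuracy.

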